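Release the spring catch and slide the soap tray along to the basin

TASK

The soap tray is parked at the end of its counter rail away from the basin, behind a brass spring catch. With fingertips only, hold the long brass release plate fully down and, keeping it down, push the tray by its green tab past the catch towards the basin until the catch springs back up behind it; then move clear. Keep the tray in its rail and the soap in the tray, do not lift or carry anything, and leave the other things on the counter where they stand.

Things in the scene. Friction and masses are not known exactly. Their poses are not given: they have to be found in the camera images.
- rail: Fixed steel rail, 318 mm long (own x -164 to +154), 88 wide (y), 36 high: a channel, floor 24 mm above the counter, whose lips hold the tray down. Origin: on the counter under the catch's pin, on the centre line. +x is the way to push the tray (to the white basin); +y is the side with the release plate (the robot's side); z up. End stop at x +142 mm. The tray glides with a few N.
- tray: Black soap tray, 120 (x) x 72 (y) x 22 mm, 0.3 to 0.55 kg, loose in the rail; origin at the centre of its underside, axes parallel to the rail's. Parked with its origin at rail x -72 to -92 mm; its front (origin +60) meets the catch's pin (rail x -8 to +8 mm). It is past the catch when its origin is beyond rail x +68 mm, and meets the end stop at +82 mm.
- push_tab (a point): Centre of the rear (pushing) face, looking along rail -x, of the tray's green tab: a plate 8 mm thick (x) that sticks out over the release plate, rail y +29 to +91 mm, 41 to 63 mm above the counter (11 mm above the raised release plate). This point: tray x +38, y +70, z +28 mm.
- release_plate (a point): Centre of the top of the catch's brass release plate beside the rail, at rail x -50, y +70 mm: level, 150 mm long (rail x -125 to +25), 44 wide (rail y +48 to +92), top 30 mm above the counter when up, 14 mm when fully down. Pressed anywhere it goes straight down together with the pin. Only the tray's tab overhangs it.
- catch (a joint): Travel of the spring catch, m: 0 up (pin stands 12 mm above the channel floor and blocks the tray), 0.016 fully down (pin 4 mm below the floor). The tray passes only above 0.012. The spring takes about 2 to 3 N to start, 5 N fully down; let go, it returns by itself, but stays down while the tray is over the pin.
- soap: Loose white bar of soap lying in the tray, 70 x 42 x 24 mm, origin at the centre of its underside, 6 mm above the tray's underside; its top is about 54 mm above the counter.
- pump_bottle: Loose amber pump bottle, 62 mm across, 182 mm tall, origin under its centre; on the side of the rail away from the release plate. Leave alone.
- tumbler: Loose blue ceramic tumbler, 72 mm across, 95 mm tall, origin under its centre; same side. Leave alone.
- lotion: Loose white bottle, 52 mm across, 140 mm tall, origin under its centre; same side. Leave alone.
- cream_jar: Loose green cream jar, 60 mm across, 45 mm tall, origin under its centre; near the rail's -x end. Leave alone.
- nail_brush: Loose wooden nail brush, 95 x 36 x 34 mm, origin under its centre; on the robot's side of the rail. Leave alone.
- pumice: Loose grey pumice disc, 52 mm across, 22 mm tall, origin under its centre; on the robot's side of the rail. Leave alone.

How it is judged:
On the way, in this order (a step that is already met when the one before it is completed fails the run):
1. the catch is pressed down while the tray is still behind it (value of joint catch above 0.0115 m and x of tray in the frame of rail below -0.06 m).
2. the tray slides over the catch, which is down beneath it (value of joint catch above 0.0105 m and x of tray in the frame of rail above -0.04 m).
At the end, for the whole second after the job is handed in: The whole tray is past the catch (its origin more than 65 mm beyond the pin's centre along the rail), seated in the rail within 5 mm in height, level and at rest; the catch has sprung back up to within 2 mm; the soap lies flat in the tray (x of tray in the frame of rail above 0.065 m and value of joint catch below 0.002 m and z of tray in the frame of rail between 0.02 and 0.029 m and angle between tray's own z axis and vertical below 0.06 rad and linear speed of tray below 0.01 m/s and x of soap in the frame of tray between -0.035 and 0.035 m and y of soap in the frame of tray between -0.02 and 0.02 m and z of soap in the frame of tray below 0.012 m and angle between soap's own z axis and vertical below 0.15 rad); the robot touches nothing.
It fails at once if the tray is lifted or tipped out of its rail (z of tray in the frame of rail above 0.032 m or angle between tray's own z axis and vertical above 0.12 rad).
It fails at once if the soap is lifted or leaves the tray (z of soap in the frame of tray above 0.02 m or x of soap in the frame of tray above 0.045 m or x of soap in the frame of tray below -0.045 m or y of soap in the frame of tray above 0.03 m or y of soap in the frame of tray below -0.03 m).
It fails at once if another thing on the counter is moved more than 15 mm or tipped (distance of any of pump_bottle, tumbler, lotion, cream_jar, nail_brush, pumice from where it was at the start of the episode above 0.015 m or angle between any of pump_bottle, tumbler, lotion, cream_jar, nail_brush, pumice's own z axis and vertical above 0.3 rad).
It also fails if it takes over 38 s, if anything falls off the work surface, if the arm or the gripper's body presses on something with over 40 N, if the wrist force passes 120 N, or if a joint passes its speed limit or range.

ROBOT

A 6-joint arm with a two-finger parallel gripper is mounted at the origin on the work surface. World frame = base frame: x ahead of the robot, y to its left, z up, the work surface at z = 0. Lengths are in m, angles in rad, forces in N, time in s.
With the tool pointing down it reaches from about 0.35 to 0.875 m from the base axis. Payload 4.2 kg.
Tool frame: the origin (TCP) lies at the very end of the fingers, on their centre line; the grasp point (between the pads) lies 19 mm behind it (manip.grip_point_offset is the distance from the TCP to the grasp point, in m); x points along the fingers, z is the direction in which the jaws open and shut, and the axes are right-handed (so a half turn about x gives the same grasp; the last joint's range is limited). The gripper opens to 87 mm and grips with 3 to 60 N. Pads are 19 mm wide; open, the fingers measure 117 mm over their backs; the gripper's body (75 mm by 190 mm) begins 51 mm behind the grasp point.
Start: joints at [1.564, 0.385, 0.008, 0, -1.194, -0.259], TCP at [0.164, 0.603, 0.187] pointing down, gripper open.
Joint ranges: [-3.14, 3.14], [-1.21, 2.06], [-1.07, 1.41], [-3.16, 2.05], [-2.99, -0.16], [-3.1, 3.1]. Speed limits (rad/s): [2.79, 2.79, 3.14, 3.14, 3.14, 3.14].

INTERFACE

Orientations are given as a unit quaternion [w, x, y, z].
In Python, from cell import manip, vision gives the robot as it stands.
- The arm moves only by the tool play_rows, never from a script. Its argument "motion" is a list of rows, each an object with "claw": the finger opening in mm, from 0 to 87; "delta_pos": the shift along the tool's x, y, z in mm, a list of three; "rotation": the turn, a rotation vector about the tool's x, y, z in degrees, a list of three. A call has 1 to 20 rows; each row shifts and turns the commanded pose from where the row before left it, along the tool's axes as they then stand; what a row does not reach is not made up. A row lasts 1/8 s, in which the tool goes at most 62.5 mm and 10.7 degrees, less where a joint would pass 70% of its speed; a pose out of reach is approached as far as the arm can. A call with a gripper value outside its range is refused whole. The fingers move at their own pace and stop on an object; the grip force is fixed at half the most. Time passes only in rows, so rows that do not move let the fingers close. It gives the time, the measured TCP pose, the force and the opening at its end, in the units of the state.
- manip.observe(): the state, without advancing time (a new reading comes with each control period).
- vision.get_image(name): name is "side" or "top" or "wrist"; returns a dict with "img" (384x512x3 uint8, red, green, blue), "fx", "fy", "cx", "cy" (pixels), "extrinsics" (4x4, takes a point from world to camera coordinates). Camera axes: x right, y up, looking along -z (the intrinsics and any distortion apply to the point x, -y, -z); pixel columns grow to the right and rows downward; lengths in m; the calibration is good to about 2 mm. A picture is of the moment at which its call begins. There is no depth.
- manip.finish_job(): hands the job in, once; it reports no verdict.
The state is a dict: "t": time; "joint_positions": joint angles; "qd": joint speeds; "tau": joint torques, N m; "ee_pos": TCP position; "ee_rot": TCP orientation; "ft_force": force on the tool from outside, world axes, zero at the start; "ft_torque": the same for the moment, N m; "gripper_width": finger opening in m.
Only numpy, scipy, OpenCV 4.12 (cv2) and the standard library are available. Lean on these libraries where they do the work, as an engineer would, in place of code of your own. Each camera call takes 0.05 s, during which the arm holds its last target. There are 200 camera calls.

## Working session

There is one attempt and no reset: what is moved stays moved. The work goes in short steps, Python scripts to look and compute and a tool call to move; the robot and the scene stay as the last step left them, time stands still between calls to the robot, and variables do not carry over. Pictures are saved under pics/ and viewed, about 8 in all and at most 12, crops included, and the job is handed in when it is done.

Besides the shell and the picture viewer there is one more tool, called after "Call:" as name([rows], argument=value, ...), one row to a line, values as JSON. play_rows: Moves the arm, as the interface text tells. Its arguments: {"type":"object","properties":{"motion":{"type":"array","items":{"type":"object","properties":{"claw":{"type":"number"},"delta_pos":{"type":"array","items":{"type":"number"}},"rotation":{"type":"array","items":{"type":"number"}}}}}},"required":["motion"]}

```bash
mkdir -p pics; ls; python3 - <<'E'
from cell import manip, vision
import cv2,pickle
print(manip.observe())
d={}
for n in("top","side"):
    d[n]=vision.get_image(n); i=d[n]
    print(n,i["fx"],i["fy"],i["cx"],i["cy"],i["extrinsics"],[k for k in i])
    cv2.imwrite(f"pics/{n}0.png",i["img"][:,:,::-1])
pickle.dump(d,open("d0.pkl","wb"))
E
```

```text
pics
{'t': 0.0, 'joint_positions': array([ 1.56358660e+00,  3.85565570e-01,  6.57904006e-03, -5.18418960e-04,
       -1.19402557e+00, -2.58625046e-01]), 'qd': array([ 0.00041635,  0.00113506, -0.00132585, -0.0014383 , -0.00020513,
       -0.0005587 ]), 'tau': array([-7.90100403e-04, -3.90666246e+01,  1.87406605e+01,  4.21996638e+00,
        1.09758569e-02, -1.92239481e-04]), 'ee_pos': array([0.16398219, 0.60236336, 0.18583309]), 'ee_rot': array([-0.42978717, -0.56127888, -0.42875793,  0.56250835]), 'ft_force': array([-0.70111873, -0.36970331, -0.04501815]), 'ft_torque': array([-0.01423962,  0.02315373,  0.01002587]), 'gripper_width': 0.08693453612901908}
top 447.4302913619437 447.4302913619437 251.5735949104163 189.43730424601725 [[ 3.42952083e-03 -9.99718498e-01 -2.34768509e-02  6.61034551e-03]
 [ 9.84964608e-01 -6.77975675e-04  1.72754919e-01 -5.80575687e-01]
 [-1.72722204e-01 -2.37163338e-02  9.84685013e-01 -7.51976131e-01]
 [ 0.00000000e+00  0.00000000e+00  0.00000000e+00  1.00000000e+00]] ['img', 'fx', 'fy', 'cx', 'cy', 'extrinsics']
side 433.59238261860463 433.59238261860463 255.21088217811726 197.39527457860382 [[-0.95478272 -0.29729261  0.00265896  0.54519866]
 [ 0.17290894 -0.5479932   0.81841673 -0.16396201]
 [-0.24185215  0.78186991  0.57461899 -0.95048006]
 [ 0.          0.          0.          1.        ]] ['img', 'fx', 'fy', 'cx', 'cy', 'extrinsics']
```

View pics/top0.png

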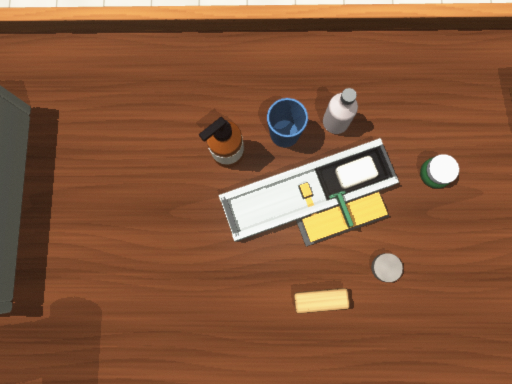

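View pics/side0.png

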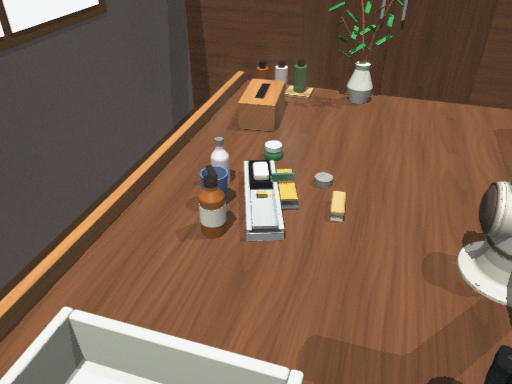

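The top view shows the rail running from about (392,160) to (230,220), with the basin on the left. The brass plate runs from (303,225) to (387,205), with the green tab at about (346,210). The brush (322,300) and pumice (388,267) are on the robot's side. The side view agrees with this.

```bash
cat > h.py <<'E'
import numpy as np, cv2
def ray(im,u,v,z):
    E=im["extrinsics"];R=E[:3,:3];c=-R.T@E[:3,3]
    d=R.T@np.array([(u-im["cx"])/im["fx"],-(v-im["cy"])/im["fy"],-1.])
    return c+d*(z-c[2])/d[2]
def proj(im,p):
    q=im["extrinsics"]@np.append(p,1);return im["cx"]+im["fx"]*q[0]/-q[2],im["cy"]-im["fy"]*q[1]/-q[2]
def mask(im,lo,hi):
    return cv2.inRange(cv2.cvtColor(im["img"],cv2.COLOR_RGB2HSV),lo,hi)
def blobs(m,a=40):
    cs,_=cv2.findContours(m,cv2.RETR_EXTERNAL,cv2.CHAIN_APPROX_NONE)
    return sorted([c for c in cs if cv2.contourArea(c)>a],key=cv2.contourArea)[::-1]
E
python3 - <<'E'
import pickle; from h import *
d=pickle.load(open("d0.pkl","rb"));im=d["top"]
np.set_printoptions(precision=4,suppress=True)
def rep(name,m,z,a=40):
    for c in blobs(m,a):
        w=np.array([ray(im,u,v,z)[:2] for u,v in c[:,0]])
        r=cv2.minAreaRect((w*1000).astype(np.float32))
        print(name,cv2.contourArea(c),c[:,0].mean(0),"rect mm",np.round(r[0],1),np.round(r[1],1),round(r[2],1),cv2.boxPoints(r).round().tolist())
roi=np.zeros((384,512),np.uint8);roi[135:245,215:400]=255
rep("yellow",mask(im,(20,120,120),(32,255,255))&roi,.03)
rep("green",mask(im,(50,100,40),(85,255,255)),.063)
rep("black",mask(im,(0,0,0),(179,255,45))&roi,.046,300)
m=mask(im,(0,0,110),(179,60,255))&roi
rep("white",m,.036,200)
mm=mask(im,(0,0,60),(179,90,255))&roi
rep("gray",mm,.036,200)
big=cv2.resize(im["img"][130:250,210:410],None,fx=4,fy=4,interpolation=cv2.INTER_CUBIC)
cv2.imwrite("pics/crop0.png",big[:,:,::-1])
E
```

```text
yellow 923.5 [324.9008 223.3058] rect mm [ 522.  -124.9] [45.4 73.6] 19.7 [[488.0, -98.0], [513.0, -167.0], [556.0, -152.0], [531.0, -83.0]]
yellow 738.0 [367.2075 208.3585] rect mm [ 549.8 -202.4] [45.3 60.1] 19.8 [[518.0, -182.0], [539.0, -238.0], [581.0, -223.0], [561.0, -166.0]]
yellow 86.0 [305.1667 189.5278] rect mm [583.8 -90.4] [22.2 16.4] 18.6 [[571.0, -86.0], [576.0, -102.0], [597.0, -95.0], [592.0, -79.0]]
green 125.5 [429.679  176.4198] rect mm [ 602.9 -306.8] [53.  28.1] 27.8 [[573.0, -307.0], [586.0, -332.0], [633.0, -307.0], [620.0, -282.0]]
green 49.5 [344.4762 208.7619] rect mm [ 543.8 -155. ] [56.6  4.6] 19.6 [[516.0, -162.0], [518.0, -167.0], [571.0, -148.0], [570.0, -143.0]]
white 5293.0 [299.6558 185.5953] rect mm [585.1 -95.1] [ 90.  317.9] 19.7 [[489.0, 39.0], [596.0, -260.0], [681.0, -230.0], [574.0, 70.0]]
white 864.5 [356.2617 171.6168] rect mm [ 616.4 -183.6] [43.6 73.5] 20.4 [[583.0, -157.0], [609.0, -226.0], [650.0, -210.0], [624.0, -142.0]]
white 395.5 [370.2521 188.2857] rect mm [ 585.1 -207.8] [ 15.1 107.1] 20.5 [[559.0, -160.0], [597.0, -261.0], [611.0, -255.0], [573.0, -155.0]]
gray 8642.0 [320.1857 203.4064] rect mm [ 561.2 -103.8] [141.4 319.4] 19.6 [[441.0, 23.0], [548.0, -278.0], [681.0, -230.0], [574.0, 70.0]]
```

View pics/crop0.png

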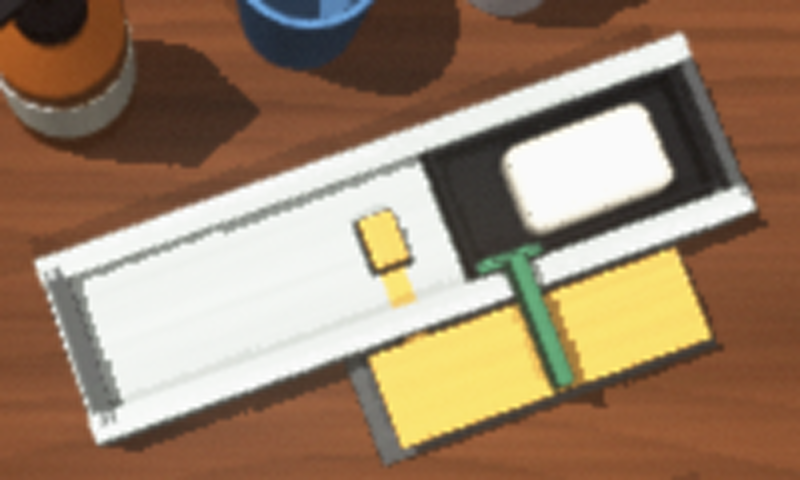

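The geometry agrees three ways: rail rectangle 90×318 mm, pin blob, and plate ends. Rail origin is about (583.4, -90.4), +x = (-0.337, 0.9415), and the tab's rear face is at rail x ≈ -51. My plan is to press with closed fingers behind the tab, jaw axis along the rail, then slide along +x. Next I need the numbers for the moves.

```bash
cat > plan.py <<'E'
from h import *
from scipy.spatial.transform import Rotation as R
O=np.array([.5834,-.0904,0]);ux=np.array([-.337,.9415,0]);uy=np.array([-.9415,-.337,0])
def rail(x,y,z): return O+x*ux+y*uy+np.array([0,0,z])
def tool(s): 
    w,x,y,z=s["ee_rot"]; return R.from_quat([x,y,z,w])
def rc(p): d=np.asarray(p)-O; return np.array([d@ux,d@uy,d[2]])*1000
E
python3 - <<'E'
from plan import *; from cell import manip; import pickle
np.set_printoptions(precision=3,suppress=True)
s=manip.observe();T=tool(s);print(T.as_matrix())
im=pickle.load(open("d0.pkl","rb"))["top"]
print("tray front",[rc(ray(im,u,v,.046)) for u,v in((317,172),(326,198))])
print("tab end bottom/top",[rc(ray(im,u,v,.063)) for u,v in((339,194),(350.5,225.5))])
for sg in(1,-1):
    G=R.from_matrix(np.column_stack([[0,0,-1],np.cross(sg*ux/np.linalg.norm(ux),[0,0,-1]),sg*ux]))
    print(sg,"rotvec tool deg",(T.inv()*G).as_rotvec(degrees=True))
p=rail(-.085,.066,.25)
print("target",p,"tool shift mm",T.inv().apply(p-s["ee_pos"])*1000)
E
```

```text
[[-0.     0.965 -0.263]
 [-0.002 -0.263 -0.965]
 [-1.     0.     0.002]]
tray front [array([-29.335, -21.303,  46.   ]), array([-27.437,  28.607,  46.   ])]
tab end bottom/top [array([-48.198,  31.313,  63.   ]), array([-46.661,  89.5  ,  63.   ])]
1 rotvec tool deg [145.066   0.04   -0.147]
-1 rotvec tool deg [-34.934   0.113   0.03 ]
target [ 0.55  -0.193  0.25 ] tool shift mm [-62.66  581.355 665.852]
```

Call:
play_rows([
  {"claw": 0,"delta_pos": [-32,0,0],"rotation": [0,0,0]},
  {"claw": 0,"delta_pos": [-32,0,0],"rotation": [0,0,0]},
  {"claw": 0,"delta_pos": [0,0,0],"rotation": [10,0,0]},
  {"claw": 0,"delta_pos": [0,0,0],"rotation": [10,0,0]},
  {"claw": 0,"delta_pos": [0,0,0],"rotation": [10,0,0]},
  {"claw": 0,"delta_pos": [0,0,0],"rotation": [10,0,0]},
  {"claw": 0,"delta_pos": [0,0,0],"rotation": [10,0,0]},
  {"claw": 0,"delta_pos": [0,0,0],"rotation": [10,0,0]},
  {"claw": 0,"delta_pos": [0,0,0],"rotation": [10,0,0]},
  {"claw": 0,"delta_pos": [0,0,0],"rotation": [10,0,0]},
  {"claw": 0,"delta_pos": [0,0,0],"rotation": [10,0,0]},
  {"claw": 0,"delta_pos": [0,0,0],"rotation": [10,0,0]},
  {"claw": 0,"delta_pos": [0,0,0],"rotation": [10,0,0]},
  {"claw": 0,"delta_pos": [0,0,0],"rotation": [10,0,0]},
  {"claw": 0,"delta_pos": [0,0,0],"rotation": [10,0,0]},
  {"claw": 0,"delta_pos": [0,0,0],"rotation": [10,0,0]},
  {"claw": 0,"delta_pos": [0,0,0],"rotation": [5,0,0]},
  {"claw": 0,"delta_pos": [0,0,0],"rotation": [0,0,0]},
])

```text
t: 2.35
ee_pos: [0.1641, 0.6028, 0.2504]
ee_rot: [-0.406, 0.579, -0.407, -0.578]
ft_force: [0.7, -0.4, 0.6]
gripper_width: 0.0005
```

```bash
python3 - <<'E'
from plan import *; from cell import manip
np.set_printoptions(precision=3,suppress=True)
s=manip.observe();T=tool(s);print(s["t"],s["joint_positions"],s["ee_pos"],s["gripper_width"]);print(T.as_matrix())
print(T.inv().apply(rail(-.085,.066,.25)-s["ee_pos"])*1000)
E
```

```text
2.35 [ 1.564  0.351  0.115 -0.    -1.336 -2.788] [0.164 0.603 0.25 ] 0.0005120484134662272
[[-0.    -0.941 -0.339]
 [-0.001 -0.339  0.941]
 [-1.     0.001 -0.001]]
[   1.17   -93.142 -879.157]
```

Call:
play_rows([
  {"claw": 0,"delta_pos": [0,-6,-55],"rotation": [0,0,0]},
  {"claw": 0,"delta_pos": [0,-6,-55],"rotation": [0,0,0]},
  {"claw": 0,"delta_pos": [0,-6,-55],"rotation": [0,0,0]},
  {"claw": 0,"delta_pos": [0,-6,-55],"rotation": [0,0,0]},
  {"claw": 0,"delta_pos": [0,-6,-55],"rotation": [0,0,0]},
  {"claw": 0,"delta_pos": [0,-6,-55],"rotation": [0,0,0]},
  {"claw": 0,"delta_pos": [0,-6,-55],"rotation": [0,0,0]},
  {"claw": 0,"delta_pos": [0,-6,-55],"rotation": [0,0,0]},
  {"claw": 0,"delta_pos": [0,-6,-55],"rotation": [0,0,0]},
  {"claw": 0,"delta_pos": [0,-6,-55],"rotation": [0,0,0]},
  {"claw": 0,"delta_pos": [0,-6,-55],"rotation": [0,0,0]},
  {"claw": 0,"delta_pos": [0,-6,-55],"rotation": [0,0,0]},
  {"claw": 0,"delta_pos": [0,-6,-55],"rotation": [0,0,0]},
  {"claw": 0,"delta_pos": [0,-5,-55],"rotation": [0,0,0]},
  {"claw": 0,"delta_pos": [0,-5,-55],"rotation": [0,0,0]},
  {"claw": 0,"delta_pos": [0,-5,-54],"rotation": [0,0,0]},
  {"claw": 0,"delta_pos": [0,0,0],"rotation": [0,0,0]},
  {"claw": 0,"delta_pos": [0,0,0],"rotation": [0,0,0]},
])

```text
t: 4.6
ee_pos: [0.5486, -0.1927, 0.2504]
ee_rot: [0.407, -0.578, 0.407, 0.579]
ft_force: [0.4, 0.9, 1.1]
gripper_width: 0.0007
```

```bash
python3 - <<'E'
from plan import *; from cell import manip,vision
np.set_printoptions(precision=3,suppress=True)
s=manip.observe();T=tool(s);print(s["t"],s["joint_positions"],rc(s["ee_pos"]));print(T.as_matrix())
print(T.inv().apply(rail(-.085,.066,.05)-s["ee_pos"])*1000)
im=vision.get_image("wrist");cv2.imwrite("pics/w1.png",im["img"][:,:,::-1])
for q in[(-125,48,30),(-125,92,30),(-51,29,63),(-51,91,63),(-85,66,30)]: print(q,np.round(proj(im,rail(*np.array(q)/1000))))
E
```

```text
4.6 [-0.06   0.274  0.005 -0.    -1.303 -1.166] [-84.564  67.26  250.413]
[[-0.001 -0.941 -0.339]
 [ 0.    -0.339  0.941]
 [-1.     0.001  0.001]]
[200.412  -1.451  -0.592]
(-125, 48, 30) [228. 172.]
(-125, 92, 30) [227. 138.]
(-51, 29, 63) [286. 193.]
(-51, 91, 63) [287. 142.]
(-85, 66, 30) [258. 158.]
```

View pics/w1.png

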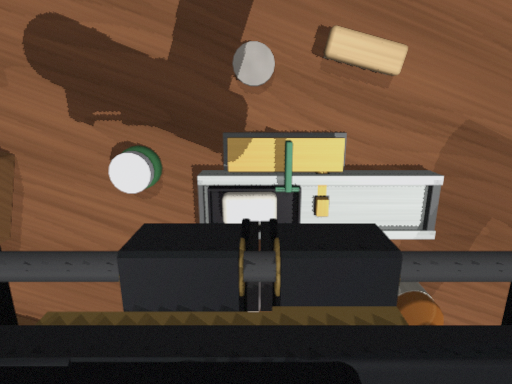

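The wrist view matches the predictions within a pixel or two: plate end at (227,138–172), tab rear face at x≈287. The fingers are lined up behind the tab, so I'll go down.

Call:
play_rows([
  {"claw": 0,"delta_pos": [40,0,0]},
  {"claw": 0,"delta_pos": [40,0,0]},
  {"claw": 0,"delta_pos": [40,0,0]},
  {"claw": 0,"delta_pos": [40,0,0]},
  {"claw": 0,"delta_pos": [30,0,0]},
  {"claw": 0,"delta_pos": [15,0,0]},
  {"claw": 0,"delta_pos": [8,0,0]},
  {"claw": 0,"delta_pos": [8,0,0]},
  {"claw": 0,"delta_pos": [8,0,0]},
  {"claw": 0,"delta_pos": [4,0,0]},
  {"claw": 0,"delta_pos": [3,0,0]},
  {"claw": 0,"delta_pos": [0,0,0]},
  {"claw": 0,"delta_pos": [0,0,0]},
])

```text
schema error: expected keys claw, delta_pos, rotation
```

Call:
play_rows([
  {"claw": 0,"delta_pos": [40,0,0],"rotation": [0,0,0]},
  {"claw": 0,"delta_pos": [40,0,0],"rotation": [0,0,0]},
  {"claw": 0,"delta_pos": [40,0,0],"rotation": [0,0,0]},
  {"claw": 0,"delta_pos": [40,0,0],"rotation": [0,0,0]},
  {"claw": 0,"delta_pos": [30,0,0],"rotation": [0,0,0]},
  {"claw": 0,"delta_pos": [15,0,0],"rotation": [0,0,0]},
  {"claw": 0,"delta_pos": [8,0,0],"rotation": [0,0,0]},
  {"claw": 0,"delta_pos": [8,0,0],"rotation": [0,0,0]},
  {"claw": 0,"delta_pos": [8,0,0],"rotation": [0,0,0]},
  {"claw": 0,"delta_pos": [4,0,0],"rotation": [0,0,0]},
  {"claw": 0,"delta_pos": [3,0,0],"rotation": [0,0,0]},
  {"claw": 0,"delta_pos": [0,0,0],"rotation": [0,0,0]},
  {"claw": 0,"delta_pos": [0,0,0],"rotation": [0,0,0]},
])

```text
t: 6.28
ee_pos: [0.5492, -0.1928, 0.0152]
ee_rot: [-0.407, 0.579, -0.407, -0.578]
ft_force: [0.1, -0.6, -0.3]
gripper_width: 0.0001
```

The wrist force reads about zero, but I expected around 5 N up. I'll check before pushing.

```bash
python3 - <<'E'
from plan import *; from cell import manip,vision
np.set_printoptions(precision=3,suppress=True)
a=vision.get_image("top");b=vision.get_image("side")
s=manip.observe();print(s["t"],rc(s["ee_pos"]),s["ft_force"],s["ft_torque"])
A=cv2.resize(a["img"][130:250,210:410],None,fx=4,fy=4)
B=cv2.resize(b["img"][140:250,220:320],None,fx=4,fy=4)
B=cv2.copyMakeBorder(B,0,40,0,0,cv2.BORDER_CONSTANT)
cv2.imwrite("pics/c2.png",cv2.resize(np.hstack([A,B]),(800,320))[:,:,::-1])
for z in(.03,.014):print(z,[np.round(proj(b,rail(x,y,z))) for x,y in((25,48),(25,92),(-125,92))])
for c in blobs(mask(b,(20,120,100),(32,255,255)),15): print(cv2.boundingRect(c))
E
```

```text
6.375 [-84.825  66.706  15.205] [-0.661 -0.426  0.332] [ 0.08  -0.152 -0.015]
0.03 [array([-954., -131.]), array([-2264.,  -137.]), array([ 608., -103.])]
0.014 [array([-955., -131.]), array([-2265.,  -137.]), array([ 608., -103.])]
(280, 193, 18, 6)
(257, 191, 9, 5)
```

View pics/c2.png

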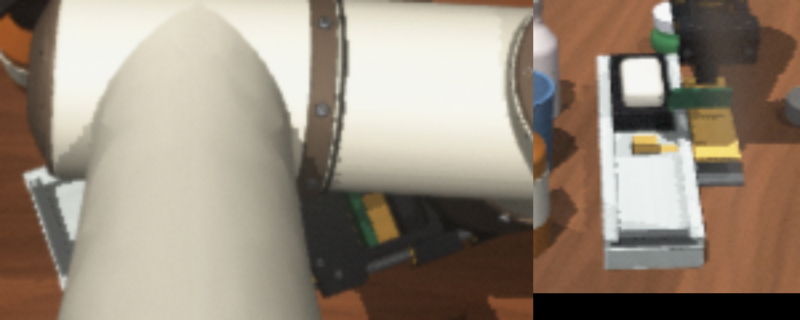

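```bash
python3 - <<'E'
from plan import *; from cell import manip,vision
import pickle
np.set_printoptions(precision=3,suppress=True)
o=pickle.load(open("d0.pkl","rb"))["side"];b=vision.get_image("side")
for z in(.03,.014):print(z,[np.round(proj(b,rail(x,y,z)),1) for x,y in((.025,.048),(.025,.092))])
for z in(.036,.024,.020):print("pin",z,[np.round(proj(b,rail(x,0,z)),1) for x in(-.008,.008)])
for im in(o,b): print([(cv2.boundingRect(c),c[:,0].mean(0)) for c in blobs(mask(im,(18,120,90),(34,255,255)),8)])
P=[cv2.resize(i["img"][150:220,235:305],(400,400),interpolation=cv2.INTER_NEAREST) for i in(o,b)]
cv2.imwrite("pics/c3.png",np.hstack(P)[:,:,::-1]);print(manip.observe()["ft_force"])
E
```

```text
0.03 [array([279.9, 198.3]), array([296.8, 197.9])]
0.014 [array([279.7, 203.3]), array([296.4, 202.9])]
pin 0.036 [array([260.8, 189.7]), array([261.1, 193.1])]
pin 0.024 [array([260.8, 193.4]), array([261.1, 196.8])]
pin 0.02 [array([260.7, 194.6]), array([261.1, 198.1])]
[((278, 181, 20, 20), array([287.03 , 190.403])), ((258, 191, 16, 6), array([264.692, 194.205])), ((276, 169, 16, 4), array([283.5  , 170.471]))]
[((278, 181, 20, 20), array([287.   , 190.358])), ((257, 191, 17, 6), array([264.432, 194.162])), ((277, 169, 9, 4), array([280.333, 171.19 ]))]
[-0.457 -0.488 -0.187]
```

View pics/c3.png

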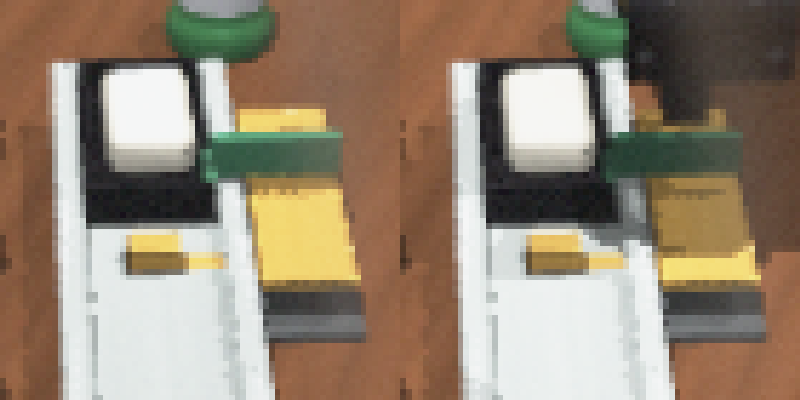

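The plate hasn't moved, and the fingertip seems to end well above it. I'll zoom in on the side and wrist views with the expected points marked.

```bash
python3 - <<'E'
from plan import *; from cell import manip,vision
np.set_printoptions(precision=1,suppress=True)
b=vision.get_image("side");w=vision.get_image("wrist")
s=manip.observe();print(s["ee_pos"],rc(s["ee_pos"]))
B=cv2.resize(b["img"][110:210,230:330],(400,400),interpolation=cv2.INTER_CUBIC)
for z in(.015,.035,.055,.075):
    u,v=proj(b,rail(-.085,.0667,z));print(z,round(u),round(v))
    cv2.circle(B,(int((u-230)*4),int((v-110)*4)),2,(255,0,0),-1)
W=cv2.resize(w["img"],(400,300));u,v=proj(w,s["ee_pos"]);print("w",u,v);cv2.circle(W,(int(u*400/512),int(v*300/384)),3,(255,0,0),-1)
W=cv2.copyMakeBorder(W,0,100,0,0,cv2.BORDER_CONSTANT)
cv2.imwrite("pics/c4.png",np.hstack([B,W])[:,:,::-1])
E
```

```text
[ 0.5 -0.2  0. ] [-84.8  66.8  15.1]
0.015 283 180
0.035 283 174
0.055 283 168
0.075 284 162
w 259.0647284985579 215.9297283346777
```

View pics/c4.png

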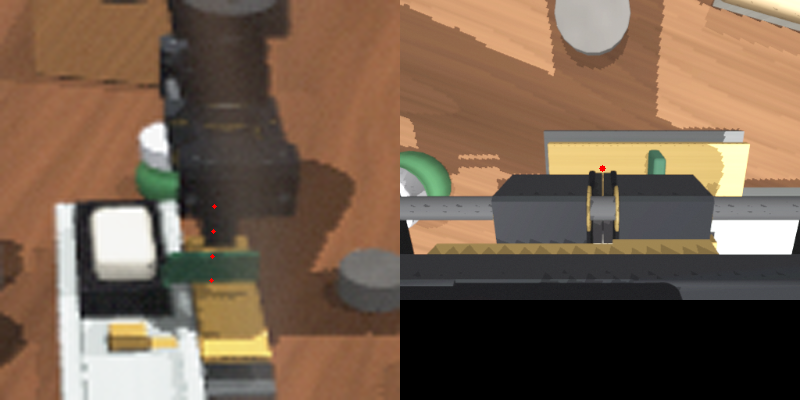

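```bash
python3 - <<'E'
from plan import *; from cell import manip,vision
np.set_printoptions(precision=1,suppress=True)
b=vision.get_image("side");w=vision.get_image("wrist");s=manip.observe();T=tool(s)
for k in(0,10,20,30,40,50,70):
    p=s["ee_pos"]+T.apply([-k/1000,0,0]);f=lambda y,z:np.array(proj(w,p+T.apply([0,y,z])))
    print(k,f(0,0),"corners",f(.0095,.015),f(-.0095,.015),f(-.0095,-.015),"side",np.array(proj(b,p)))
print("side col 283",[(v,b["img"][v,283].tolist()) for v in range(158,184)])
W=cv2.resize(w["img"][190:320,190:330],None,fx=4,fy=4,interpolation=cv2.INTER_CUBIC)
W=cv2.convertScaleAbs(W,alpha=1.6,beta=20)
B=cv2.convertScaleAbs(cv2.resize(b["img"][155:190,260:310],(240,168)),alpha=1.8)
B=cv2.copyMakeBorder(B,0,W.shape[0]-168,0,0,cv2.BORDER_CONSTANT)
cv2.imwrite("pics/c5.png",np.hstack([W,B])[:,:,::-1])
E
```

```text
0 [259.1 215.9] corners [282.7 201.8] [282.2 229.7] [236.  229.7] side [282.9 180.1]
10 [259.1 221.6] corners [283.9 206.8] [283.3 235.9] [234.9 235.9] side [283.1 177.1]
20 [259.1 227.8] corners [285.2 212.4] [284.5 242.7] [233.8 242.8] side [283.2 174.1]
30 [259.1 234.7] corners [286.6 218.5] [285.8 250.3] [232.4 250.3] side [283.4 171. ]
40 [259.2 242.3] corners [288.2 225.4] [287.3 258.7] [231.  258.8] side [283.5 168. ]
50 [259.2 250.8] corners [289.9 233. ] [289.  268.1] [229.4 268.1] side [283.6 164.9]
70 [259.2 271.4] corners [294.2 251.5] [293.  290.6] [225.5 290.6] side [283.9 158.6]
side col 283 [(158, [49, 45, 42]), (159, [47, 42, 36]), (160, [47, 46, 42]), (161, [46, 42, 37]), (162, [50, 48, 46]), (163, [47, 39, 40]), (164, [44, 38, 35]), (165, [43, 40, 37]), (166, [45, 43, 43]), (167, [43, 38, 34]), (168, [48, 45, 45]), (169, [40, 37, 36]), (170, [40, 38, 38]), (171, [70, 60, 45]), (172, [149, 121, 71]), (173, [54, 77, 60]), (174, [53, 70, 57]), (175, [51, 71, 58]), (176, [51, 69, 56]), (177, [49, 68, 57]), (178, [52, 70, 54]), (179, [57, 72, 59]), (180, [89, 91, 61]), (181, [165, 131, 73]), (182, [159, 126, 71]), (183, [123, 100, 58])]
```

View pics/c5.png

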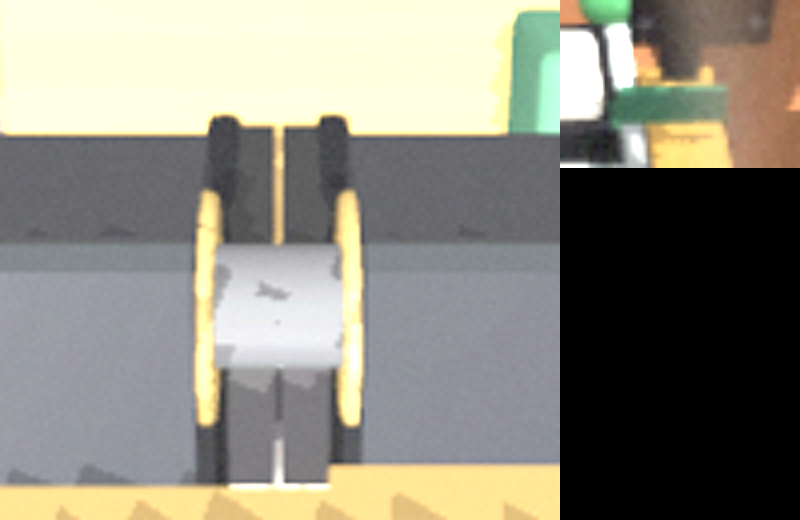

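Both views agree: the wrist view has the tip at row ≈219 (k≈30 mm) and the side view has it ending at row 171, z≈45 mm. The real fingertips and body therefore sit about 30 mm short of the reported TCP. Lateral alignment is fine. I'll go lower in small steps and feel for contact.

Call:
play_rows([
  {"claw": 0,"delta_pos": [5,0,0],"rotation": [0,0,0]},
  {"claw": 0,"delta_pos": [5,0,0],"rotation": [0,0,0]},
  {"claw": 0,"delta_pos": [0,0,0],"rotation": [0,0,0]},
])

```text
t: 7.0
ee_pos: [0.5484, -0.1926, 0.0042]
ee_rot: [0.407, -0.578, 0.407, 0.579]
ft_force: [-0.2, 0.4, -0.1]
gripper_width: 0.0006
```

Call:
play_rows([
  {"claw": 0,"delta_pos": [4,0,0],"rotation": [0,0,0]},
  {"claw": 0,"delta_pos": [4,0,0],"rotation": [0,0,0]},
  {"claw": 0,"delta_pos": [0,0,0],"rotation": [0,0,0]},
])

```text
t: 7.38
ee_pos: [0.5486, -0.1927, -0.0035]
ee_rot: [0.407, -0.578, 0.407, 0.579]
ft_force: [-0.5, 0.7, -0.2]
gripper_width: 0.0004
```

The reported TCP is now below the counter with no force on it, which confirms the offset. Continuing.

Call:
play_rows([
  {"claw": 0,"delta_pos": [3,0,0],"rotation": [0,0,0]},
  {"claw": 0,"delta_pos": [0,0,0],"rotation": [0,0,0]},
  {"claw": 0,"delta_pos": [0,0,0],"rotation": [0,0,0]},
])

```text
t: 7.75
ee_pos: [0.5493, -0.1928, -0.0056]
ee_rot: [-0.407, 0.579, -0.407, -0.578]
ft_force: [0.6, -0.3, 3.0]
gripper_width: 0.0003
```

Call:
play_rows([
  {"claw": 0,"delta_pos": [3,0,0],"rotation": [0,0,0]},
  {"claw": 0,"delta_pos": [2,0,0],"rotation": [0,0,0]},
  {"claw": 0,"delta_pos": [0,0,0],"rotation": [0,0,0]},
])

```text
t: 8.12
ee_pos: [0.5493, -0.1928, -0.011]
ee_rot: [-0.407, 0.579, -0.407, -0.578]
ft_force: [0.1, -0.7, 2.9]
gripper_width: 0.0005
```

Call:
play_rows([
  {"claw": 0,"delta_pos": [3,0,0],"rotation": [0,0,0]},
  {"claw": 0,"delta_pos": [0,0,0],"rotation": [0,0,0]},
  {"claw": 0,"delta_pos": [0,0,0],"rotation": [0,0,0]},
])

```text
t: 8.5
ee_pos: [0.5493, -0.1928, -0.0139]
ee_rot: [-0.407, 0.579, -0.407, -0.578]
ft_force: [0.9, -0.8, 3.6]
gripper_width: 0.0007
```

Contact came at a reported z of about -5 mm with 3 N, as expected for the spring. Full down should be about -21 mm.

Call:
play_rows([
  {"claw": 0,"delta_pos": [3,0,0],"rotation": [0,0,0]},
  {"claw": 0,"delta_pos": [2,0,0],"rotation": [0,0,0]},
  {"claw": 0,"delta_pos": [0,0,0],"rotation": [0,0,0]},
])

```text
t: 8.88
ee_pos: [0.5493, -0.1927, -0.0191]
ee_rot: [-0.407, 0.579, -0.407, -0.578]
ft_force: [1.1, -0.2, 4.7]
gripper_width: 0.0006
```

Call:
play_rows([
  {"claw": 0,"delta_pos": [1.5,0,0],"rotation": [0,0,0]},
  {"claw": 0,"delta_pos": [0,0,0],"rotation": [0,0,0]},
  {"claw": 0,"delta_pos": [0,0,0],"rotation": [0,0,0]},
])

```text
t: 9.25
ee_pos: [0.5493, -0.1927, -0.0204]
ee_rot: [-0.407, 0.579, -0.407, -0.578]
ft_force: [0.9, 0.7, 4.9]
gripper_width: 0.0005
```

```bash
python3 - <<'E'
from plan import *; from cell import manip,vision
np.set_printoptions(precision=2,suppress=True)
b=vision.get_image("side");s=manip.observe();T=tool(s)
print(s["t"],rc(s["ee_pos"]),s["ft_force"],T.as_matrix())
print([cv2.boundingRect(c) for c in blobs(mask(b,(18,120,90),(34,255,255)),8)])
cv2.imwrite("pics/c6.png",cv2.resize(b["img"][140:220,230:310],(560,560),interpolation=cv2.INTER_CUBIC)[:,:,::-1])
E
```

```text
9.3 [-84.87  66.61 -20.39] [ 0.51 -0.73  4.25] [[ 0.   -0.94 -0.34]
 [-0.   -0.34  0.94]
 [-1.   -0.   -0.  ]]
[(278, 181, 19, 24)]
```

View pics/c6.png

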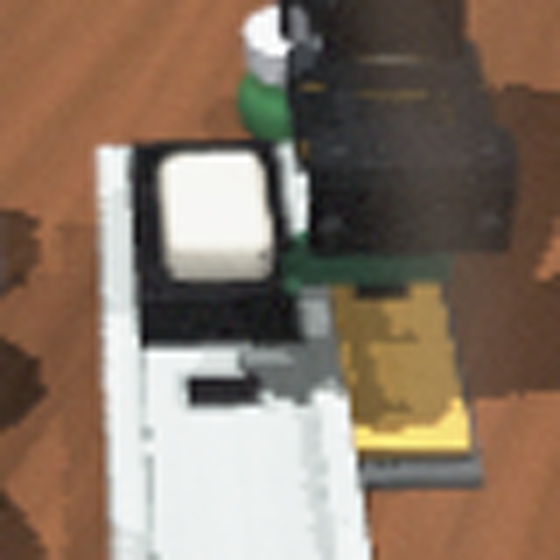

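The plate is down and the pin has gone below the floor (dark hole at (222,390)). I'll press 1 mm more, then push slowly.

Call:
play_rows([
  {"claw": 0,"delta_pos": [1,0,0],"rotation": [0,0,0]},
  {"claw": 0,"delta_pos": [0,0,5],"rotation": [0,0,0]},
  {"claw": 0,"delta_pos": [0,0,5],"rotation": [0,0,0]},
  {"claw": 0,"delta_pos": [0,0,4],"rotation": [0,0,0]},
  {"claw": 0,"delta_pos": [0,0,4],"rotation": [0,0,0]},
  {"claw": 0,"delta_pos": [0,0,3],"rotation": [0,0,0]},
  {"claw": 0,"delta_pos": [0,0,3],"rotation": [0,0,0]},
  {"claw": 0,"delta_pos": [0,0,3],"rotation": [0,0,0]},
  {"claw": 0,"delta_pos": [0,0,3],"rotation": [0,0,0]},
])

```text
t: 10.42
ee_pos: [0.54, -0.165, -0.0212]
ee_rot: [-0.407, 0.579, -0.406, -0.578]
ft_force: [2.7, -5.7, 3.1]
gripper_width: 0.0005
```

Call:
play_rows([
  {"claw": 0,"delta_pos": [0,0,4],"rotation": [0,0,0]},
  {"claw": 0,"delta_pos": [0,0,4],"rotation": [0,0,0]},
  {"claw": 0,"delta_pos": [0,0,4],"rotation": [0,0,0]},
  {"claw": 0,"delta_pos": [0,0,4],"rotation": [0,0,0]},
])

```text
t: 10.92
ee_pos: [0.5345, -0.1499, -0.0212]
ee_rot: [-0.407, 0.579, -0.406, -0.578]
ft_force: [2.3, -5.0, 4.0]
gripper_width: 0.0005
```

```bash
cat > look.py <<'E'
from plan import *; from cell import manip,vision; import sys
np.set_printoptions(precision=2,suppress=True)
b=vision.get_image("side");s=manip.observe()
print(s["t"],rc(s["ee_pos"]),s["ft_force"],s["ft_torque"])
# tray front: black pixels along rail line y=-20 at z .046 ; plate end row
for y in(-.02,.0,.015):
    g=[(x,b["img"][tuple(int(round(q)) for q in proj(b,rail(x/1000,y,.046))[::-1])].max()) for x in range(-60,150,4)]
    print(y,"last black x",max([x for x,c in g if c<60],default=None))
print("brass",[cv2.boundingRect(c) for c in blobs(mask(b,(18,120,90),(34,255,255)),8)])
E
python3 look.py
```

```text
10.975 [-39.08  66.1  -21.18] [ 3.42 -3.87  4.8 ] [-0.94 -0.88 -0.  ]
-0.02 last black x 20
0.0 last black x 36
0.015 last black x 24
brass [(279, 187, 18, 18)]
```

Call:
play_rows([
  {"claw": 0,"delta_pos": [0,0,5],"rotation": [0,0,0]},
  {"claw": 0,"delta_pos": [0,0,5],"rotation": [0,0,0]},
  {"claw": 0,"delta_pos": [0,0,5],"rotation": [0,0,0]},
  {"claw": 0,"delta_pos": [0,0,5],"rotation": [0,0,0]},
  {"claw": 0,"delta_pos": [0,0,5],"rotation": [0,0,0]},
  {"claw": 0,"delta_pos": [0,0,5],"rotation": [0,0,0]},
])

```text
t: 11.72
ee_pos: [0.5242, -0.1216, -0.0212]
ee_rot: [-0.407, 0.579, -0.406, -0.578]
ft_force: [2.8, -4.9, 5.6]
gripper_width: 0.0004
```

```bash
python3 look.py; python3 - <<'E'
from h import *;from cell import vision
b=vision.get_image("side");cv2.imwrite("pics/c7.png",cv2.resize(b["img"][150:230,230:310],(480,480),interpolation=cv2.INTER_CUBIC)[:,:,::-1])
E
```

```text
11.775 [ -8.9   66.28 -21.19] [ 1.63 -2.54  5.66] [-0.95 -0.85 -0.01]
-0.02 last black x 52
0.0 last black x 52
0.015 last black x 56
brass [(280, 193, 17, 12)]
```

View pics/c7.png

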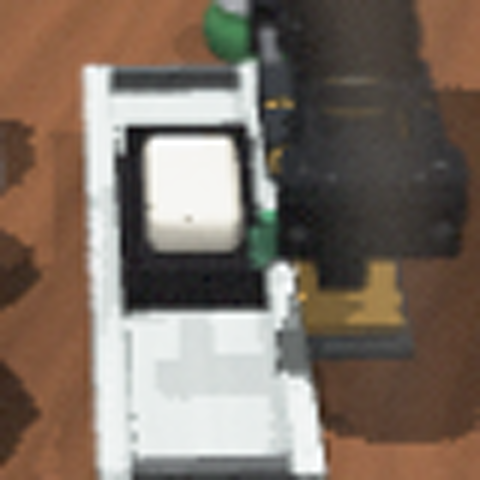

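The tray is sliding over the pin: its front is at rail x≈+30, so tray x≈-30, and the finger reads -9. The soap is in place. The finger needs to reach about +97, so I'll continue.

Call:
play_rows([
  {"claw": 0,"delta_pos": [0,0,5],"rotation": [0,0,0]},
  {"claw": 0,"delta_pos": [0,0,5],"rotation": [0,0,0]},
  {"claw": 0,"delta_pos": [0,0,5],"rotation": [0,0,0]},
  {"claw": 0,"delta_pos": [0,0,5],"rotation": [0,0,0]},
  {"claw": 0,"delta_pos": [0,0,5],"rotation": [0,0,0]},
  {"claw": 0,"delta_pos": [0,0,5],"rotation": [0,0,0]},
  {"claw": 0,"delta_pos": [0,0,5],"rotation": [0,0,0]},
  {"claw": 0,"delta_pos": [0,0,5],"rotation": [0,0,0]},
  {"claw": 0,"delta_pos": [0,0,5],"rotation": [0,0,0]},
  {"claw": 0,"delta_pos": [0,0,5],"rotation": [0,0,0]},
  {"claw": 0,"delta_pos": [0,0,5],"rotation": [0,0,0]},
  {"claw": 0,"delta_pos": [0,0,5],"rotation": [0,0,0]},
  {"claw": 0,"delta_pos": [0,0,5],"rotation": [0,0,0]},
  {"claw": 0,"delta_pos": [0,0,5],"rotation": [0,0,0]},
  {"claw": 0,"delta_pos": [0,0,5],"rotation": [0,0,0]},
  {"claw": 0,"delta_pos": [0,0,5],"rotation": [0,0,0]},
  {"claw": 0,"delta_pos": [0,0,4],"rotation": [0,0,0]},
  {"claw": 0,"delta_pos": [0,0,4],"rotation": [0,0,0]},
  {"claw": 0,"delta_pos": [0,0,4],"rotation": [0,0,0]},
])

```text
t: 14.2
ee_pos: [0.4932, -0.0345, -0.0214]
ee_rot: [-0.407, 0.579, -0.406, -0.578]
ft_force: [5.6, -5.1, 3.1]
gripper_width: 0.0005
```

Call:
play_rows([
  {"claw": 0,"delta_pos": [0,0,4],"rotation": [0,0,0]},
  {"claw": 0,"delta_pos": [0,0,3],"rotation": [0,0,0]},
  {"claw": 0,"delta_pos": [0,0,3],"rotation": [0,0,0]},
  {"claw": 0,"delta_pos": [0,0,3],"rotation": [0,0,0]},
  {"claw": 0,"delta_pos": [0,0,0],"rotation": [0,0,0]},
])

```text
t: 14.82
ee_pos: [0.4864, -0.0222, -0.0221]
ee_rot: [0.406, -0.578, 0.407, 0.579]
ft_force: [1.0, -0.6, 0.7]
gripper_width: 0.0004
```

```bash
python3 look.py; python3 - <<'E'
from h import *;from cell import vision
b=vision.get_image("side");cv2.imwrite("pics/c8.png",cv2.resize(b["img"][160:250,220:310],(540,540),interpolation=cv2.INTER_CUBIC)[:,:,::-1])
E
```

```text
14.875 [ 96.8   68.39 -22.16] [ 0.32 -1.04  0.14] [-0.09 -0.36  0.01]
-0.02 last black x 148
0.0 last black x 148
0.015 last black x 148
brass []
```

View pics/c8.png

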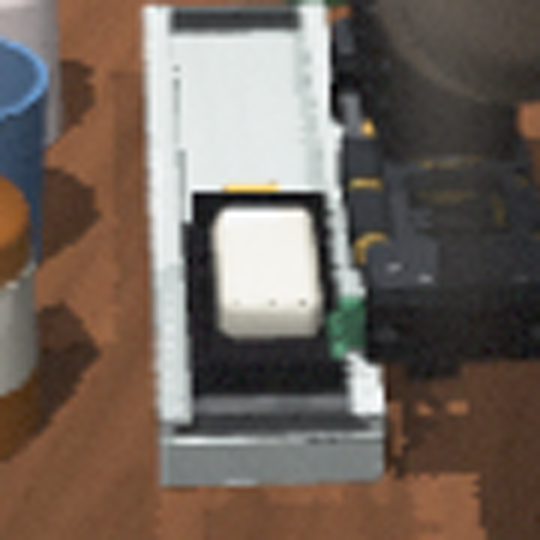

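The brass pin now shows behind the tray at (250,187), so the catch is up, and the tray is next to the end stop. Now I'll back off, rise and move clear.

Call:
play_rows([
  {"claw": 0,"delta_pos": [0,0,-4],"rotation": [0,0,0]},
  {"claw": 0,"delta_pos": [0,0,-4],"rotation": [0,0,0]},
  {"claw": 0,"delta_pos": [-15,0,0],"rotation": [0,0,0]},
  {"claw": 0,"delta_pos": [-30,0,0],"rotation": [0,0,0]},
  {"claw": 0,"delta_pos": [-40,0,0],"rotation": [0,0,0]},
  {"claw": 0,"delta_pos": [-50,0,0],"rotation": [0,0,0]},
  {"claw": 0,"delta_pos": [-50,0,0],"rotation": [0,0,0]},
  {"claw": 0,"delta_pos": [-50,0,0],"rotation": [0,0,0]},
  {"claw": 0,"delta_pos": [0,0,50],"rotation": [0,0,0]},
  {"claw": 0,"delta_pos": [0,0,50],"rotation": [0,0,0]},
  {"claw": 0,"delta_pos": [0,0,50],"rotation": [0,0,0]},
  {"claw": 0,"delta_pos": [0,0,50],"rotation": [0,0,0]},
  {"claw": 0,"delta_pos": [0,0,50],"rotation": [0,0,0]},
  {"claw": 0,"delta_pos": [0,0,50],"rotation": [0,0,0]},
  {"claw": 0,"delta_pos": [0,0,0],"rotation": [0,0,0]},
  {"claw": 0,"delta_pos": [0,0,0],"rotation": [0,0,0]},
])

```text
t: 16.92
ee_pos: [0.3887, 0.2519, 0.2131]
ee_rot: [0.406, -0.578, 0.407, 0.579]
ft_force: [-0.4, -1.0, 0.1]
gripper_width: 0.0007
```

```bash
python3 - <<'E'
from plan import *;from cell import vision,manip
np.set_printoptions(precision=1,suppress=True)
s=manip.observe();print(s["t"],rc(s["ee_pos"]),s["ft_force"])
a=vision.get_image("top");b=vision.get_image("side")
for n,im in(("top",a),("side",b)):
    for c in blobs(mask(im,(18,120,110),(34,255,255)),8): print(n,"brass",cv2.boundingRect(c),"rail@.03",rc(ray(im,*c[:,0].mean(0),.03)))
    for c in blobs(mask(im,(45,80,30),(88,255,255)),15): print(n,"green rail@.063",rc(ray(im,*c[:,0].mean(0),.063)))
    m=mask(im,(0,0,0),(179,255,45))
    for x in(.0,.145):
        pass
    for c in blobs(mask(im,(0,0,200),(179,50,255)),100)[:3]: print(n,"white",rc(ray(im,*c[:,0].mean(0),.054)))
A=cv2.resize(a["img"][90:320,190:470],(480,394));B=cv2.resize(b["img"][160:245,230:310],(320,340))
B=cv2.copyMakeBorder(B,0,54,0,0,cv2.BORDER_CONSTANT)
cv2.imwrite("pics/c9.png",np.hstack([A,B])[:,:,::-1])
E
```

```text
16.925 [387.9  68.  213.1] [-0.4 -1.   0.1]
top brass (302, 192, 86, 50) rail@.03 [-49.8  69.8  30. ]
top brass (300, 183, 13, 24) rail@.03 [ 0.4  8.1 30. ]
top green rail@.063 [-210.5   55.7   63. ]
top green rail@.063 [116.6  51.8  63. ]
top white [-32.1  19.3  54. ]
top white [ -34.6 -373.5   54. ]
top white [  1.3 -34.9  54. ]
side brass (276, 169, 22, 31) rail@.03 [-41.   70.7  30. ]
side green rail@.063 [130.4  58.8  63. ]
side green rail@.063 [-143.2   39.8   63. ]
side green rail@.063 [-760.1  186.4   63. ]
side white [-1799.7  1310.1    54. ]
side white [ 478.5 -163.2   54. ]
side white [-2133.8 -1288.7    54. ]
```

View pics/c9.png

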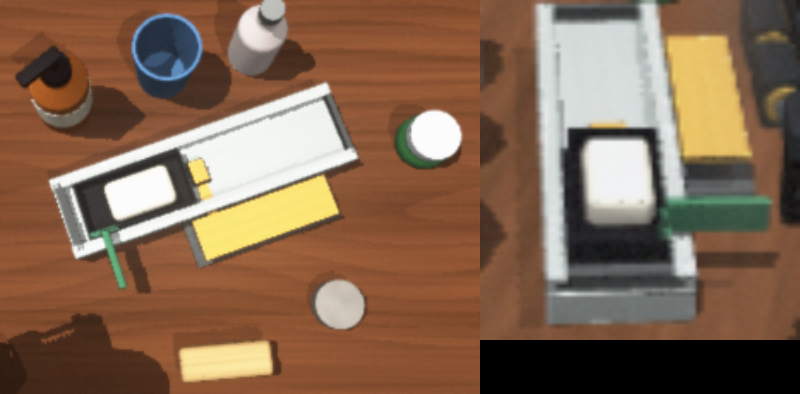

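The tray is past the catch, with the tab centre at rail x≈116.6, so tray x≈+75. The plate is back up at its 30 mm height, the soap is flat, everything else is where it was and the arm is clear. Handing in.

```bash
python3 -c "
from cell import manip
print(manip.finish_job())"
```

```text
the job is handed in; nothing more can be done
None
```

I held the release plate down with closed fingertips, slid the tray past the catch by its green tab, then backed off and rose clear. I handed the job in at about 17 s; no verdict was reported.

**Last checks (top and side pictures):**
- **Tray:** its origin is at about rail x +75 mm, judged from the tab's centre. That is past the +65 mm needed and short of the end stop.
- **Catch:** the release plate is back at its raised height, and the pin shows behind the tray.
- **Soap and other things:** the soap lies flat in the tray. The bottles, tumbler, jar, brush and pumice look where they were; I judged that by eye and did not measure them.
- **Robot:** it is clear of everything, with wrist force around 1 N, which is within its noise.

**What disagreed:** the real fingertips ended about 35 mm short of the reported TCP. My first press, at a reported z of 15 mm, therefore touched nothing. The wrist and side views showed the gap, so I went lower in small steps until I felt the plate. I met it at a reported z of about -5 mm, and it was fully down at about -21 mm with about 5 N. The highest push force I read was about 8 N.

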